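# Fold out the board hook and hang the rivet pail

## Task

Swing the folded hook on the tool board outward until its arm bears lightly but definitely on its stop pin, without forcing it. Then hang the hooped rivet pail on the arm, between the upright post and the collar, and slide it gently in along the arm until its hoop is pressed against the collar. Let go, leaving the hook against its stop and the other things on the table undisturbed.

Things in the scene. Friction and masses are not known exactly. Their poses are not given: they have to be found in the camera images.
- hook (a joint): Dark steel folding hook on the +y face of the grey upright tool board (320 x 12 x 235 mm, roughly along x). Swing in rad: 0 = folded flat along the board, grows outward, anticlockwise seen from above. Starts at 0 to 0.25; stops between 1.3 and 1.8, wherever the stop pin is set. Stiff hinge: about 4 N at the post moves it; it stays where left.
- hook_hinge (a point): On the hook's vertical hinge axis, at the arm's centre line, 30 mm off the board face, 200 mm above the table. Turns with the hook: x along the arm to its free end, z up, y level, towards the stop pin. The arm is a round bar, 12 mm thick, to x = 125 mm, with a fixed round collar (22 mm diameter) from x = 62 to 70 mm and an upright post at the end.
- hook_post (a point): Middle of the round upright post (12 mm diameter) at the arm's end: 125 mm from the hinge axis, 20 mm above the arm's centre line; the post's top is 14 mm above this point. Can be pinched from above; being round it turns between the fingers. The board's top edge is 1 mm above the post's top.
- hook_seat (a point): Where the peak of the pail's hoop rests when home: on top of the arm (6 mm above its centre line), 74 mm from the hinge axis, 4 mm (half the hoop's thickness) in front of the collar face. Turns with the hook, x along the arm. Sliding the pail there takes 1 to 4 N; 5 to 10 N more against the collar is enough.
- stop_pin (a point): Axis of the fixed upright stop pin (10 mm diameter) at the height of the arm's centre line, 75 mm off the board face. The open arm bears sideways on it about 45 mm from the hinge (pin axis 11 mm from the arm's centre line). Set differently each time; its measured place is not exact enough. 3 to 8 N at the post beyond the hinge's own drag presses it well; over 10 N is forcing.
- pail_tab (a point): Centre of the grip tab on top of the loose steel rivet pail (the only one with a hoop; 0.25 to 0.5 kg). Tab: 24 mm wide along pail x, 10 mm thick along y, 20 mm above and below this point, which is 168 mm above the pail's bottom. The pail is 76 mm across, 60 mm high to its rim. Hoop: in the x-z plane, 8 mm thick along y, 84 mm wide outside, 72 inside, open from the rim up to its peak.
- pail_eye (a point): Underside of the hoop's peak, 28 mm below the tab's centre, 140 mm above the pail's bottom. The inside of the hoop slopes down 18 degrees to both sides from here. Pail x runs in the plane of the hoop, y is normal to it and must lie along the hook arm (either way round) when hung.
- pail: The rivet pail itself, origin at the centre of its underside.
- can: Bystander: open steel can without hoop, 72 mm across, 85 mm high.
- bolster: Bystander: dark stepped round steel block, 72 mm across, 60 mm high.
- hammer: Bystander: hammer lying on the table.
- hammer2: Bystander: second hammer lying on the table.
- ring: Bystander: flat forged ring, 68 mm across, 10 mm high.
- drift: Bystander: square steel bar, 110 x 18 x 18 mm, lying on the table near the board.
- woodblock: Bystander: wooden block, 90 x 70 x 40 mm.

How it is judged:
By the outcome, as a careful person would: the job done as asked, in the order asked, and still so for the second after the job is handed in, with the robot touching nothing.
It also fails if it takes over 70 s, if anything falls off the work surface, if the arm or the gripper's body presses on something with over 40 N, if the wrist force passes 120 N, or if a joint passes its speed limit or range.

## Robot

A 7-joint arm with a two-finger parallel gripper is mounted at the origin on the work surface. World frame = base frame: x ahead of the robot, y to its left, z up, the work surface at z = 0. Lengths are in m, angles in rad, forces in N, time in s.
With the tool pointing down it reaches from about 0.425 to 0.95 m from the base axis. Payload 4.7 kg.
Tool frame: the origin (TCP) lies midway between the tips of the shut fingers; the grasp point (between the pads) lies 19 mm behind it; y points along the fingers, z is the direction in which the jaws open and shut, and the axes are right-handed (so a half turn about y gives the same grasp; the last joint's range is limited). The gripper opens to 87 mm and grips with 3 to 60 N. Pads are 19 mm wide; open, the fingers measure 117 mm over their backs; the gripper's body (75 mm by 190 mm) begins 51 mm behind the grasp point.
Start: joints at [1.074, 0.469, -0.049, 1.532, 0.024, 1.141, -0.082], TCP at [0.304, -0.602, 0.223] pointing down, gripper open.
Joint ranges: [-2.59, 2.59], [-0.33, 1.99], [-1.39, 1.29], [0.1, 2.45], [-1.04, 4.18], [0.21, 1.99], [-2.66, 2.66]. Speed limits (rad/s): [2.57, 2.57, 3.14, 3.14, 3.14, 3.14, 3.14].

## Interface

Orientations are given as a rotation vector (axis times angle).
In Python, from rig import get_state, grab_frame, camera_info, finish_job gives the robot as it stands.
- The arm moves only by the tool arm_command, never from a script. Its argument "rows" is a list of rows, each an object with "translation": the shift along the world's x, y, z in mm, a list of three; "delta_rot": the turn, a rotation vector about the world's x, y, z in degrees, a list of three. A call has 1 to 12 rows; each row shifts and turns the pose as measured when the row begins; what a row does not reach is not made up. A row lasts 1/10 s, in which the tool goes at most 50 mm and 8.59 degrees, less where a joint would pass 70% of its speed; a pose out of reach is approached as far as the arm can. A call is refused whole if a number of a shift passes 50 or a number of a turn 8.59, either way. A call with a gripper value outside its range is refused whole. "hand" is the opening, from -1 (shut) to 1 (fully open), set as the call begins (left out, the last holds). The fingers move at their own pace and stop on an object; "force" is the grip in N (left out, the last holds). Time passes only in rows, so rows that do not move let the fingers close. It gives the time, the measured TCP pose, the force and the opening at its end, in the units of the state.
- get_state(): the state, without advancing time (a new reading comes with each control period).
- grab_frame(name): name is "scene" or "top" or "wrist"; returns the picture (480x640x3 uint8, red, green, blue); there is no depth.
- camera_info(name): a dict with "fx", "fy", "cx", "cy" (pixels), "k1" (the pictures are not rectified: a ray, as slopes to the right and down, at radius r is drawn at 1 + k1 r^2 times it, then the intrinsics apply), "R" (3x3) and "t" (3): a world point X has camera coordinates R X + t. Camera axes: x right, y down, z forward; pixel columns grow to the right and rows downward; lengths in m; the calibration is good to about 2 mm. A picture is of the moment at which its call begins: read the wrist's pose just before it. camera_info takes no time and is no camera call; for the wrist camera it gives the pose at the moment of the call.
- finish_job(): hands the job in, once; it reports no verdict.
The state is a dict: "t": time; "qpos": joint angles; "joint_vel": joint speeds; "joint_torque": joint torques, N m; "ee_pos": TCP position; "tcp_rot": TCP orientation; "force": force on the tool from outside, world axes, zero at the start; "wrist_torque": the same for the moment, N m; "grip_width": finger opening in m.
Only numpy, scipy, OpenCV 4.12 (cv2) and the standard library are available. Lean on these libraries where they do the work, as an engineer would, in place of code of your own. Each camera call takes 0.05 s, during which the arm holds its last target. There are 200 camera calls.

## Working session

There is one attempt and no reset: what is moved stays moved. The work goes in short steps, Python scripts to look and compute and a tool call to move; the robot and the scene stay as the last step left them, time stands still between calls to the robot, and variables do not carry over. Pictures are saved under pics/ and viewed, on a budget of 10 in all, crops included, one or two more only if the job needs it, and the job is handed in when it is done.

Besides the shell and the picture viewer there is one more tool, called after "Request:" as name([rows], argument=value, ...), one row to a line, values as JSON. arm_command: Moves the arm, as the interface text tells. Its arguments: {"type":"object","properties":{"rows":{"type":"array","items":{"type":"object","properties":{"translation":{"type":"array","items":{"type":"number"}},"delta_rot":{"type":"array","items":{"type":"number"}}}}},"hand":{"type":"number"},"force":{"type":"number"}},"required":["rows"]}

```bash
mkdir -p pics; ls; cat > h.py <<'E'
import numpy as np, cv2
from rig import *
def save(name,fn):
    ci=camera_info(name); im=grab_frame(name); cv2.imwrite('pics/'+fn,im[:,:,::-1]); return ci,im
def ray(ci,u,v):
    x,y=(u-ci['cx'])/ci['fx'],(v-ci['cy'])/ci['fy']
    a,b=x,y
    for _ in range(20):
        s=1+ci['k1']*(a*a+b*b); a,b=x/s,y/s
    R=np.array(ci['R']);t=np.array(ci['t'])
    return -R.T@t, R.T@np.array([a,b,1.])
def onz(ci,u,v,z):
    c,d=ray(ci,u,v); return c+d*(z-c[2])/d[2]
def proj(ci,X):
    p=np.array(ci['R'])@np.array(X)+np.array(ci['t']); a,b=p[:2]/p[2]; s=1+ci['k1']*(a*a+b*b)
    return np.array([ci['fx']*a*s+ci['cx'],ci['fy']*b*s+ci['cy']])
def tri(ci1,p1,ci2,p2):
    c1,d1=ray(ci1,*p1);c2,d2=ray(ci2,*p2)
    k=np.linalg.lstsq(np.c_[d1,-d2],c2-c1,rcond=None)[0]
    a,b=c1+k[0]*d1,c2+k[1]*d2
    return (a+b)/2,np.linalg.norm(a-b)
E
python3 - <<'E'
from h import *
for n in('scene','top'):
    ci,im=save(n,n+'1.png'); print(n,ci)
s=get_state();print(s)
E
```

```text
pics
scene {'fx': 471.39810684866455, 'fy': 471.39810684866455, 'cx': 322.2066132023767, 'cy': 231.87478301092656, 'k1': -0.007261419583960533, 'R': array([[-0.85279888,  0.52211949,  0.01119397],
       [ 0.31224691,  0.52695252, -0.79045741],
       [-0.41861191, -0.67060591, -0.61241472]]), 't': array([ 0.40404397, -0.08264793,  1.51451314])}
top {'fx': 500.29257445839573, 'fy': 500.29257445839573, 'cx': 314.9555450788913, 'cy': 237.63432799395835, 'k1': -0.13187044114887697, 'R': array([[ 5.22501489e-04, -9.99875669e-01, -1.57598610e-02],
       [-9.87285855e-01,  1.98929899e-03, -1.58942391e-01],
       [ 1.58953981e-01,  1.56425355e-02, -9.87162065e-01]]), 't': array([0.11844081, 0.5498766 , 1.0149896 ])}
{'t': 0.1, 'qpos': array([ 1.07409508,  0.46936265, -0.04860105,  1.53352662,  0.02409961,
        1.14101705, -0.08229205]), 'joint_vel': array([ 5.97132779e-04, -1.47821580e-03, -1.48202764e-03, -2.04577402e-03,
        7.96836252e-04, -4.93445717e-05, -3.24289129e-04]), 'joint_torque': array([ 5.24843126e-04, -5.09171891e+01, -8.13959143e-02, -2.36829185e+01,
       -6.14620163e-02,  3.44168697e-02,  7.58002284e-05]), 'ee_pos': array([ 0.30415503, -0.60200551,  0.2216234 ]), 'tcp_rot': array([-0.46776337,  1.96281087, -1.95944976]), 'force': array([-0.39760925,  0.33012339, -0.09747614]), 'wrist_torque': array([-0.00327624,  0.0009241 ,  0.02244879]), 'grip_width': 0.08702755031400093}
```

View pics/scene1.png

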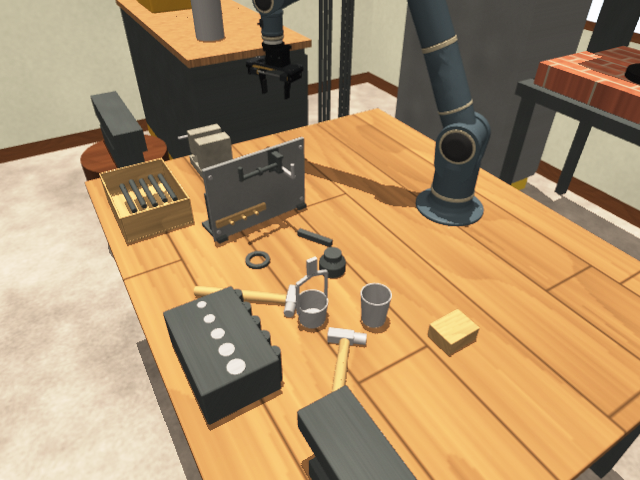

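View pics/top1.png

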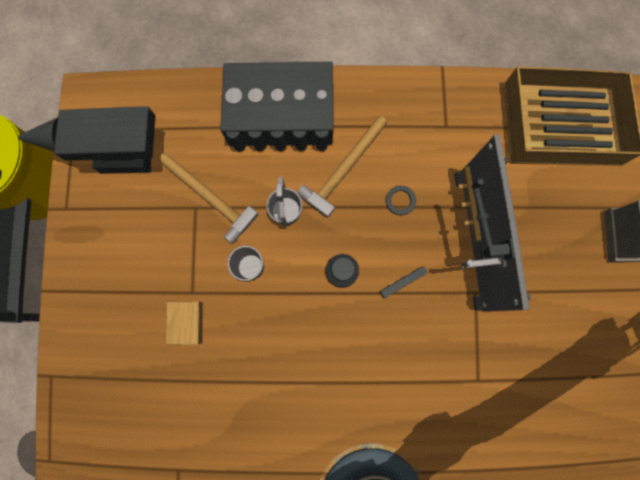

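The scene view shows the board at about (255,185) and the pail at (313,300). In the top view the board spans (495,140)-(520,305) and the pail is at (284,205). I'll zoom into the hook and pail in both views.

```bash
python3 - <<'E'
import cv2,numpy as np
s=cv2.imread('pics/scene1.png');t=cv2.imread('pics/top1.png')
def c(im,x,y,w,h,W,H): return cv2.resize(im[y:y+h,x:x+w],(W,H),interpolation=cv2.INTER_CUBIC)
A=c(s,200,130,120,90,400,300);B=c(t,440,130,100,187,320,600)[:600]
C=c(s,270,250,90,90,300,300)
D=c(t,240,165,90,68,400,300)
left=np.vstack([A,D]); 
cv2.imwrite('pics/z1.png',np.hstack([left,B]))
E
```

```text
(no output)
```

View pics/z1.png

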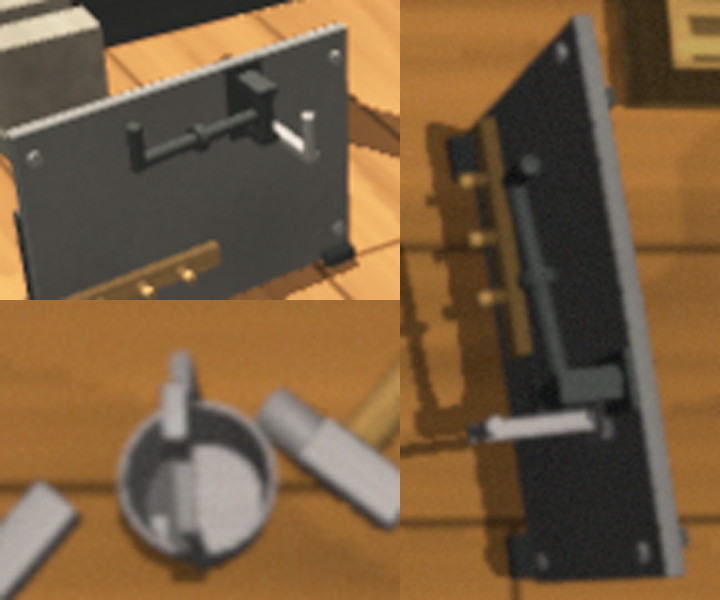

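The zoom shows the post top at about scene (240.5,168) and top (480.6,181). The pin is at scene (292,164) and top (464,265). The pail tab is at top (279,190), with the hoop running nearly along world x.

```bash
python3 - <<'E'
from h import *
ct=camera_info('top');cs=camera_info('scene')
print('post top',onz(ct,480.6,181.4,.234),onz(cs,240.5,168.1,.234),tri(ct,(480.6,181.4),cs,(240.5,168.1)))
a=onz(ct,494.7,135.3,.235);b=onz(ct,522.5,309,.235);print('board',a,b,np.linalg.norm(a-b))
print('scene board',onz(cs,200+5/3.333,130+137/3.333,.235),onz(cs,200+345/3.333,130+30/3.333,.235))
print('pin',tri(ct,(464.4,264.6),cs,(292.4,164.5)))
print('tab top',onz(ct,279.4,190.4,.188), onz(cs,312,260,.188),tri(ct,(279.4,190.4),cs,(312,260)))
print('pail rim', onz(ct,240+197/4.444,165+182/4.41,.06))
ci=camera_info('wrist');print('wrist cam',-ci['R'].T@ci['t'],ci['R'][2], ci['fx'])
E
```

```text
post top [ 0.62078949 -0.18119426  0.234     ] [ 0.61963059 -0.17499648  0.234     ] (array([ 0.61953405, -0.18049108,  0.23209426]), np.float64(0.004111698927376845))
board [ 0.70802399 -0.2132357   0.235     ] [ 0.39366299 -0.24390495  0.235     ] 0.31585350869038314
scene board [ 0.71277341 -0.20993268  0.235     ] [ 0.39637326 -0.23498936  0.235     ]
pin (array([ 0.47597151, -0.15165408,  0.21399519]), np.float64(0.00551326288734786))
tab top [0.61617724 0.18205345 0.188     ] [0.61716324 0.18806505 0.188     ] (array([0.6159786 , 0.18324908, 0.1842189 ]), np.float64(0.002885995743158648))
pail rim [0.61481183 0.18257032 0.06      ]
wrist cam [ 0.37794999 -0.56502454  0.38400056] [-0.27185507 -0.13609852 -0.95266574] 383.2836205280138
```

```bash
cat >> h.py <<'E'
from scipy.spatial.transform import Rotation as Ro
def down(phi,flip=False):
    "tool pointing down, jaws along world heading phi (rad)"
    z=np.array([np.cos(phi),np.sin(phi),0]); y=np.array([0,0,-1.]); 
    return Ro.from_matrix(np.c_[np.cross(y,z),y,z])
def go(pos,phi=None):
    s=get_state(); d=(np.array(pos)-s['ee_pos'])*1000
    R=Ro.from_rotvec(s['tcp_rot']); z=R.as_matrix()[:,2]
    print('t',s['t'],'pos',s['ee_pos'].round(4),'jaw deg',np.degrees(np.arctan2(z[1],z[0])).round(2),'F',s['force'].round(2),'w',s['grip_width'].round(4))
    if phi is not None: print('rot',np.degrees((down(phi)*R.inv()).as_rotvec()).round(2))
    print('d',d.round(1))
E
python3 -c "
from h import *
go([.62,-.179,.30],np.radians(5)); go([.62,-.179,.30],np.radians(185))"
```

```text
Traceback (most recent call last):
  File "h.py", line 30, in go
    print('t',s['t'],'pos',s['ee_pos'].round(4),'jaw deg',np.degrees(np.arctan2(z[1],z[0])).round(2),'F',s['force'].round(2),'w',s['grip_width'].round(4))
                                                                                                                                 ^^^^^^^^^^^^^^^^^^^^^
AttributeError: 'float' object has no attribute 'round'
```

```bash
sed -i "s/s\['grip_width'\].round(4)/round(s['grip_width'],4)/" h.py
python3 -c "
from h import *
go([.62,-.179,.30],np.radians(5)); go([.62,-.179,.30],np.radians(185))"
```

```text
t 0.1 pos [ 0.3042 -0.602   0.2216] jaw deg -63.19 F [-0.4   0.33 -0.1 ] w 0.087
rot [-5.000e-02 -9.000e-02  6.819e+01]
d [315.8 423.   78.4]
t 0.1 pos [ 0.3042 -0.602   0.2216] jaw deg -63.19 F [-0.4   0.33 -0.1 ] w 0.087
rot [-1.0000e-01  5.0000e-02 -1.1181e+02]
d [315.8 423.   78.4]
```

Request:
arm_command([
  {"translation":[0,0,45],"delta_rot":[0,0,0]},
  {"translation":[0,0,45],"delta_rot":[0,0,8]},
  {"translation":[32,38,0],"delta_rot":[0,0,7]},
  {"translation":[32,38,0],"delta_rot":[0,0,7]},
  {"translation":[32,38,0],"delta_rot":[0,0,7]},
  {"translation":[32,38,0],"delta_rot":[0,0,7]},
  {"translation":[32,38,0],"delta_rot":[0,0,7]},
  {"translation":[32,38,0],"delta_rot":[0,0,7]},
  {"translation":[32,38,0],"delta_rot":[0,0,7]},
  {"translation":[32,38,0],"delta_rot":[0,0,6]},
  {"translation":[30,38,0],"delta_rot":[0,0,6]},
  {"translation":[30,38,0],"delta_rot":[0,0,0]},
])

```text
t: 1.3
ee_pos: [0.6136, -0.218, 0.3085]
tcp_rot: [-1.284, 1.116, -1.113]
force: [0.4, -0.4, -0.1]
grip_width: 0.0871
```

```bash
python3 -c "
from h import *
go([.62,-.179,.30],np.radians(5))"
```

```text
t 1.3 pos [ 0.6136 -0.218   0.3085] jaw deg 7.5 F [ 0.44 -0.4  -0.15] w 0.0871
rot [ 0.59 -0.67 -2.5 ]
d [ 6.4 39.  -8.5]
```

Request:
arm_command([
  {"translation":[6,39,-8],"delta_rot":[0.6,-0.7,-2.5]},
  {"translation":[0,0,0],"delta_rot":[0,0,0]},
])

```text
t: 1.5
ee_pos: [0.6233, -0.1674, 0.2988]
tcp_rot: [-1.248, 1.138, -1.131]
force: [-0.1, 0.9, 0.9]
grip_width: 0.0867
```

```bash
python3 -c "
from h import *
go([.62,-.179,.30],np.radians(5))
ci,im=save('wrist','w1.png')
for X in ([.62,-.179,.234],[.497,-.2,.206],[.476,-.152,.214]): print(proj(ci,X))"
```

```text
t 1.5 pos [ 0.6233 -0.1674  0.2988] jaw deg 5.69 F [-0.14  0.87  0.89] w 0.0867
rot [-0.42  0.08 -0.69]
d [ -3.3 -11.6   1.2]
[320.48954156 270.83101544]
[146.626255   267.47095106]
[105.77963286 201.1990039 ]
```

View pics/w1.png

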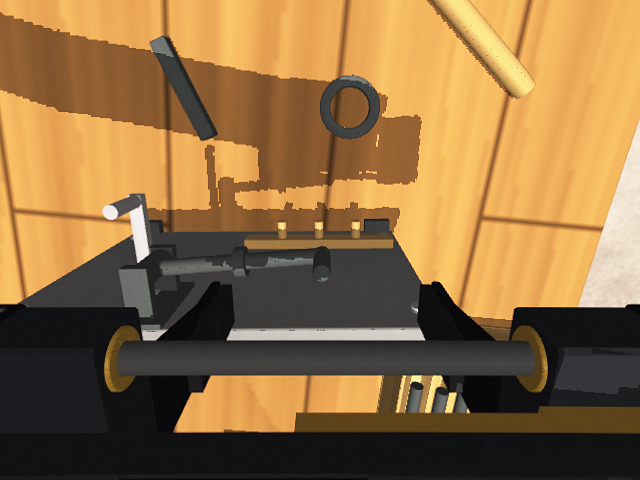

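The wrist view shows the post top at about (321,274), where (320,271) was predicted. The hinge end of the arm is near (150,266) and the pin top is at (110,212).

```bash
python3 -c "
from h import *
ci=camera_info('wrist');ct=camera_info('top');cs=camera_info('scene')
print('post top',onz(ci,321,274,.234)); p=onz(ci,321,274,.234)
print('pin top',tri(ci,(110,212),cs,(292.4,164)),tri(ci,(110,212),ct,(464.4,264.6)))
print('collar',onz(ci,240,262,.200))
print('board top edge front', onz(ci,232,328,.235),onz(ci,420,328,.235))
go([p[0],p[1],.212],np.radians(5))"
```

```text
post top [ 0.62046793 -0.18508446  0.234     ]
pin top (array([ 0.47379853, -0.16396382,  0.2089163 ]), np.float64(0.0027544846794956444)) (array([ 0.47481039, -0.15841261,  0.20644121]), np.float64(0.012227778880076156))
collar [ 0.56174102 -0.19560796  0.2       ]
board top edge front [ 0.56474663 -0.22918215  0.235     ] [ 0.69011203 -0.21730735  0.235     ]
t 1.55 pos [ 0.6232 -0.171   0.2991] jaw deg 5.52 F [ 0.3  -1.04  0.57] w 0.087
rot [-0.27  0.11 -0.52]
d [ -2.8 -14.1 -87.1]
```

Request:
arm_command([
  {"translation":[-3,-12,-30],"delta_rot":[0,0,0]},
  {"translation":[0,0,-30],"delta_rot":[0,0,0]},
  {"translation":[0,0,-15],"delta_rot":[0,0,0]},
  {"translation":[0,0,0],"delta_rot":[0,0,0]},
])

```text
t: 1.95
ee_pos: [0.6185, -0.1897, 0.2219]
tcp_rot: [-1.25, 1.14, -1.143]
force: [-0.1, 0.2, 0.4]
grip_width: 0.087
```

```bash
python3 -c "
from h import *
go([.620,-.183,.214],np.radians(5))"
```

```text
t 1.95 pos [ 0.6185 -0.1897  0.2219] jaw deg 5.23 F [-0.09  0.18  0.39] w 0.087
rot [ 0.03  0.08 -0.23]
d [ 1.5  6.7 -7.9]
```

Now correct, then close gently.

Request:
arm_command([
  {"translation":[1.5,6,-8],"delta_rot":[0,0,0]},
  {"translation":[0,0,0],"delta_rot":[0,0,0]},
])

```text
t: 2.15
ee_pos: [0.6198, -0.1858, 0.2141]
tcp_rot: [-1.249, 1.142, -1.146]
force: [0.3, 0.8, 0.4]
grip_width: 0.0871
```

Request:
arm_command([
  {"translation":[0,0,0],"delta_rot":[0,0,0]},
  {"translation":[0,0,0],"delta_rot":[0,0,0]},
  {"translation":[0,0,0],"delta_rot":[0,0,0]},
  {"translation":[0,0,0],"delta_rot":[0,0,0]},
  {"translation":[0,0,0],"delta_rot":[0,0,0]},
  {"translation":[0,0,0],"delta_rot":[0,0,0]},
  {"translation":[0,0,0],"delta_rot":[0,0,0]},
], hand=-1, force=20)

```text
t: 2.85
ee_pos: [0.6217, -0.1863, 0.2179]
tcp_rot: [-1.247, 1.137, -1.151]
force: [-0.1, -0.1, -0.6]
grip_width: 0.0391
```

```bash
python3 -c "
from h import *
go([.620,-.183,.214],np.radians(5))
print(get_state()['wrist_torque'])"
```

```text
t 2.85 pos [ 0.6217 -0.1863  0.2179] jaw deg 5.04 F [-0.09 -0.06 -0.58] w 0.0391
rot [ 0.22  0.45 -0.04]
d [-1.7  3.3 -3.9]
[ 0.05143126 -0.10972635  0.01667063]
```

Request:
arm_command([
  {"translation":[-1,1,-3],"delta_rot":[0.2,0.4,0]},
  {"translation":[0,0,0],"delta_rot":[0,0,0]},
  {"translation":[0,0,0],"delta_rot":[0,0,0]},
  {"translation":[0,0,0],"delta_rot":[0,0,0]},
  {"translation":[0,0,0],"delta_rot":[0,0,0]},
  {"translation":[0,0,0],"delta_rot":[0,0,0]},
])

```text
t: 3.45
ee_pos: [0.6224, -0.185, 0.2146]
tcp_rot: [-1.247, 1.141, -1.146]
force: [1.5, 0.4, 0.3]
grip_width: 0.0112
```

```bash
python3 -c "
from h import *
go([.620,-.183,.214],np.radians(5))
print(get_state()['wrist_torque'])"
```

```text
t 3.45 pos [ 0.6224 -0.185   0.2146] jaw deg 5.06 F [1.51 0.37 0.25] w 0.0112
rot [-0.02  0.23 -0.06]
d [-2.4  2.  -0.6]
[ 0.04374771 -0.38760559  0.01723858]
```

```bash
python3 -c "
import numpy as np
a=np.radians(np.arange(8.5,90,6)); p=125*np.c_[np.cos(a),np.sin(a)]; print(np.diff(p,axis=0).round(1).tolist())"
```

```text
[[-2.6, 12.8], [-3.9, 12.5], [-5.2, 12.0], [-6.4, 11.4], [-7.6, 10.7], [-8.7, 9.8], [-9.6, 8.8], [-10.5, 7.8], [-11.3, 6.6], [-11.9, 5.4], [-12.4, 4.2], [-12.8, 2.8], [-13.0, 1.5]]
```

Request:
arm_command([
  {"translation":[-2.6,12.8,0],"delta_rot":[0,0,0]},
  {"translation":[-3.9,12.5,0],"delta_rot":[0,0,0]},
  {"translation":[-5.2,12,0],"delta_rot":[0,0,0]},
  {"translation":[-6.4,11.4,0],"delta_rot":[0,0,0]},
])

```text
t: 3.85
ee_pos: [0.6086, -0.1448, 0.2147]
tcp_rot: [-1.243, 1.131, -1.165]
force: [6.1, -1.0, -3.9]
grip_width: 0.0111
```

```bash
cat >> h.py <<'E'
def arc(H=(.499,-.205)):
    s=get_state(); d=s['ee_pos'][:2]-np.array(H); a=np.arctan2(d[1],d[0]); r=np.hypot(*d)
    t=np.array([-np.sin(a),np.cos(a)]); n=np.array([np.cos(a),np.sin(a)])
    print('ang',np.degrees(a).round(2),'r',(r*1000).round(1),'Ft',(s['force'][:2]@t).round(2),'Fr',(s['force'][:2]@n).round(2),'Fz',s['force'][2].round(2))
E
python3 -c "
from h import *
go([.620,-.183,.214],np.radians(5));arc()"
```

```text
t 3.85 pos [ 0.6086 -0.1448  0.2147] jaw deg 4.69 F [ 6.09 -0.97 -3.89] w 0.0111
rot [0.66 0.98 0.32]
d [ 11.4 -38.2  -0.7]
ang 28.77 r 125.0 Ft -3.79 Fr 4.87 Fz -3.89
```

Request:
arm_command([
  {"translation":[-5,11.4,0],"delta_rot":[0.5,1,0.3]},
  {"translation":[-6.9,10.7,0],"delta_rot":[0,0,0]},
  {"translation":[-8.2,9.8,0],"delta_rot":[0,0,0]},
  {"translation":[-9.3,8.8,0],"delta_rot":[0,0,0]},
])

```text
t: 4.25
ee_pos: [0.5809, -0.109, 0.2147]
tcp_rot: [-1.253, 1.137, -1.157]
force: [4.7, -2.4, -3.2]
grip_width: 0.0114
```

```bash
python3 -c "
from h import *
go([.620,-.183,.214],np.radians(5));arc()"
```

```text
t 4.25 pos [ 0.5809 -0.109   0.2147] jaw deg 4.85 F [ 4.68 -2.43 -3.15] w 0.0114
rot [0.65 0.32 0.15]
d [ 39.1 -74.   -0.7]
ang 49.53 r 126.1 Ft -5.14 Fr 1.19 Fz -3.15
```

Request:
arm_command([
  {"translation":[-10.2,8.2,0],"delta_rot":[0.5,0.3,0]},
  {"translation":[-11,7,0],"delta_rot":[0,0,0]},
  {"translation":[-11.7,5.8,0],"delta_rot":[0,0,0]},
  {"translation":[-12.2,4.5,0],"delta_rot":[0,0,0]},
  {"translation":[-12.6,3.2,0],"delta_rot":[0,0,0]},
])

```text
t: 4.75
ee_pos: [0.527, -0.0788, 0.2146]
tcp_rot: [-1.242, 1.133, -1.153]
force: [5.4, -0.7, -5.1]
grip_width: 0.0115
```

```bash
python3 -c "
from h import *
go([.620,-.183,.214],np.radians(5));arc()"
```

```text
t 4.75 pos [ 0.527  -0.0788  0.2146] jaw deg 5.05 F [ 5.41 -0.66 -5.13] w 0.0115
rot [ 0.14  0.77 -0.05]
d [  93.  -104.2   -0.6]
ang 77.51 r 129.3 Ft -5.43 Fr 0.52 Fz -5.13
```

Request:
arm_command([
  {"translation":[-8,1.6,0],"delta_rot":[0,0.5,0]},
  {"translation":[-8,1.1,0],"delta_rot":[0,0,0]},
  {"translation":[-8,0.6,0],"delta_rot":[0,0,0]},
])

```text
t: 5.05
ee_pos: [0.5036, -0.0746, 0.2146]
tcp_rot: [-1.246, 1.135, -1.148]
force: [5.4, -0.5, -4.7]
grip_width: 0.0113
```

```bash
python3 -c "
from h import *
go([.620,-.183,.214],np.radians(5));arc((.499,-.202))"
```

```text
t 5.05 pos [ 0.5036 -0.0746  0.2146] jaw deg 5.17 F [ 5.41 -0.51 -4.71] w 0.0113
rot [ 0.12  0.48 -0.17]
d [ 116.4 -108.4   -0.6]
ang 87.95 r 127.5 Ft -5.43 Fr -0.32 Fz -4.71
```

Request:
arm_command([
  {"translation":[-5,0,0],"delta_rot":[0,0.4,0]},
  {"translation":[-5,-0.2,0],"delta_rot":[0,0,0]},
])

```text
t: 5.25
ee_pos: [0.4937, -0.0742, 0.2146]
tcp_rot: [-1.25, 1.14, -1.144]
force: [5.8, 0.7, -4.0]
grip_width: 0.011
```

Request:
arm_command([
  {"translation":[-3,-0.3,0],"delta_rot":[0,0,0]},
])

```text
t: 5.35
ee_pos: [0.4908, -0.0742, 0.2146]
tcp_rot: [-1.249, 1.139, -1.144]
force: [4.6, -0.5, -5.1]
grip_width: 0.0111
```

Request:
arm_command([
  {"translation":[-3,-0.3,0],"delta_rot":[0,0,0]},
])

```text
t: 5.45
ee_pos: [0.488, -0.0742, 0.2146]
tcp_rot: [-1.249, 1.139, -1.143]
force: [4.7, -0.3, -4.6]
grip_width: 0.0113
```

Request:
arm_command([
  {"translation":[-2,-0.3,0],"delta_rot":[0,0,0]},
])

```text
t: 5.55
ee_pos: [0.486, -0.0743, 0.2146]
tcp_rot: [-1.248, 1.139, -1.143]
force: [4.4, 1.2, -5.0]
grip_width: 0.0112
```

Request:
arm_command([
  {"translation":[-2,-0.3,0],"delta_rot":[0,0,0]},
])

```text
t: 5.65
ee_pos: [0.484, -0.0744, 0.2146]
tcp_rot: [-1.248, 1.139, -1.143]
force: [4.8, 0.5, -4.1]
grip_width: 0.0111
```

Request:
arm_command([
  {"translation":[-2,-0.3,0],"delta_rot":[0,0,0]},
])

```text
t: 5.75
ee_pos: [0.482, -0.0746, 0.2146]
tcp_rot: [-1.248, 1.139, -1.143]
force: [5.1, 0.9, -4.5]
grip_width: 0.0113
```

Request:
arm_command([
  {"translation":[-2,-0.4,0],"delta_rot":[0,0,0]},
])

```text
t: 5.85
ee_pos: [0.4799, -0.0748, 0.2146]
tcp_rot: [-1.248, 1.139, -1.142]
force: [4.6, 1.8, -4.2]
grip_width: 0.0115
```

Request:
arm_command([
  {"translation":[-2,-0.4,0],"delta_rot":[0,0,0]},
])

```text
t: 5.95
ee_pos: [0.4778, -0.075, 0.2146]
tcp_rot: [-1.247, 1.139, -1.142]
force: [4.1, 1.1, -5.0]
grip_width: 0.0114
```

Request:
arm_command([
  {"translation":[-1.5,-0.3,0],"delta_rot":[0,0,0]},
])

```text
t: 6.05
ee_pos: [0.4761, -0.0753, 0.2146]
tcp_rot: [-1.247, 1.139, -1.142]
force: [5.3, 1.3, -4.1]
grip_width: 0.0114
```

Request:
arm_command([
  {"translation":[-1.5,-0.4,0],"delta_rot":[0,0,0]},
])

```text
t: 6.15
ee_pos: [0.4744, -0.0755, 0.2147]
tcp_rot: [-1.247, 1.139, -1.141]
force: [3.7, 1.4, -4.6]
grip_width: 0.0113
```

Request:
arm_command([
  {"translation":[-1.5,-0.4,0],"delta_rot":[0,0,0]},
])

```text
t: 6.25
ee_pos: [0.4728, -0.0758, 0.2146]
tcp_rot: [-1.247, 1.139, -1.141]
force: [4.8, 0.9, -4.9]
grip_width: 0.0113
```

Request:
arm_command([
  {"translation":[-1.5,-0.4,0],"delta_rot":[0,0,0]},
])

```text
t: 6.35
ee_pos: [0.4714, -0.076, 0.2147]
tcp_rot: [-1.247, 1.139, -1.141]
force: [6.5, 1.5, -5.9]
grip_width: 0.0112
```

Request:
arm_command([
  {"translation":[-1,-0.3,0],"delta_rot":[0,0,0]},
])

```text
t: 6.45
ee_pos: [0.471, -0.076, 0.2147]
tcp_rot: [-1.245, 1.137, -1.142]
force: [8.7, 2.4, -7.9]
grip_width: 0.0113
```

Request:
arm_command([
  {"translation":[-0.8,-0.2,0],"delta_rot":[0,0,0]},
])

```text
t: 6.55
ee_pos: [0.4709, -0.076, 0.2147]
tcp_rot: [-1.243, 1.136, -1.142]
force: [7.8, 1.3, -8.1]
grip_width: 0.011
```

Request:
arm_command([
  {"translation":[-1.1,-0.3,0],"delta_rot":[0,0,0]},
])

```text
t: 6.65
ee_pos: [0.4708, -0.0761, 0.2147]
tcp_rot: [-1.241, 1.134, -1.143]
force: [8.3, 1.2, -8.3]
grip_width: 0.011
```

Request:
arm_command([
  {"translation":[-1.5,-0.3,0],"delta_rot":[0,0,0]},
])

```text
t: 6.75
ee_pos: [0.4706, -0.0761, 0.2147]
tcp_rot: [-1.238, 1.132, -1.144]
force: [10.0, 1.6, -8.8]
grip_width: 0.0108
```

Request:
arm_command([
  {"translation":[-0.3,0,0],"delta_rot":[0,0,0]},
  {"translation":[0,0,0],"delta_rot":[0,0,0]},
  {"translation":[0,0,0],"delta_rot":[0,0,0]},
  {"translation":[0,0,0],"delta_rot":[0,0,0]},
  {"translation":[0,0,0],"delta_rot":[0,0,0]},
], hand=0)

```text
t: 7.25
ee_pos: [0.4661, -0.0778, 0.2149]
tcp_rot: [-1.245, 1.14, -1.144]
force: [-0.6, -0.1, 0.7]
grip_width: 0.0406
```

```bash
python3 -c "
from h import *
go([.616,.185,.32],np.radians(90))"
```

```text
t 7.25 pos [ 0.4661 -0.0778  0.2149] jaw deg 5.16 F [-0.56 -0.12  0.7 ] w 0.0406
rot [-0.32  0.14 84.84]
d [149.9 262.8 105.1]
```

Request:
arm_command([
  {"translation":[0,0,25],"delta_rot":[0,0,0]},
  {"translation":[0,0,40],"delta_rot":[0,0,0]},
  {"translation":[0,0,40],"delta_rot":[0,0,0]},
  {"translation":[17,29,0],"delta_rot":[0,0,8.5]},
  {"translation":[17,29,0],"delta_rot":[0,0,8.5]},
  {"translation":[17,29,0],"delta_rot":[0,0,8.5]},
  {"translation":[17,29,0],"delta_rot":[0,0,8.5]},
  {"translation":[17,29,0],"delta_rot":[0,0,8.5]},
  {"translation":[17,29,0],"delta_rot":[0,0,8.5]},
  {"translation":[17,29,0],"delta_rot":[0,0,8.5]},
  {"translation":[17,29,0],"delta_rot":[0,0,8.5]},
  {"translation":[14,29,0],"delta_rot":[0,0,8.5]},
])

```text
t: 8.45
ee_pos: [0.616, 0.1838, 0.325]
tcp_rot: [-1.573, 0.103, -0.109]
force: [1.3, -0.3, -0.5]
grip_width: 0.0437
```

```bash
python3 -c "
from h import *
go([.616,.185,.29],np.radians(90)); print(get_state()['qpos'].round(2))"
```

```text
t 8.45 pos [0.616  0.1838 0.325 ] jaw deg 82.3 F [ 1.3  -0.32 -0.46] w 0.0437
rot [0.29 0.22 7.7 ]
d [  0.    1.2 -35. ]
[ 0.18  0.46 -0.79  1.44  0.33  1.38  0.81]
```

Request:
arm_command([
  {"translation":[0,0,0],"delta_rot":[0,0,7]},
  {"translation":[0,0,0],"delta_rot":[0,0,0]},
])

```text
t: 8.65
ee_pos: [0.6159, 0.189, 0.3237]
tcp_rot: [-1.572, -0.001, -0.001]
force: [0.4, -0.3, 0.5]
grip_width: 0.0435
```

```bash
python3 -c "
from h import *
go([.616,.185,.29],np.radians(90))
ci,im=save('wrist','w2.png')
print(proj(ci,[.616,.184,.188])); np.save('w2R.npy',ci['R']);np.save('w2t.npy',ci['t'])
ct,it=save('top','top2.png')
a=cv2.resize(it[120:320,420:540],(360,600),interpolation=cv2.INTER_CUBIC)
b=cv2.resize(im[:, :],(440,330)) 
c=np.zeros((600,800,3),np.uint8);c[:,:360]=a;c[:330,360:]=b
w=cv2.resize(im[int(max(0,150)):350,200:440],(324,270));c[330:600,360:684]=w
cv2.imwrite('pics/z2.png',c[:,:,::-1])"
```

```text
t 8.65 pos [0.6159 0.189  0.3237] jaw deg 90.0 F [ 0.39 -0.34  0.45] w 0.0435
rot [0.07 0.06 0.  ]
d [  0.1  -4.  -33.7]
[320.50681566 225.66590545]
```

View pics/z2.png

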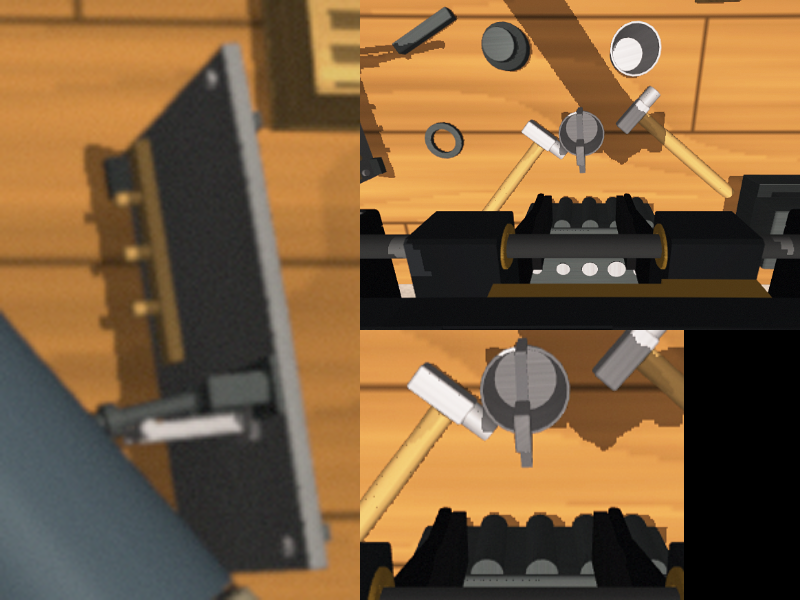

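Top view: the hook now stands out against the pin, with the arm partly under the robot link. Wrist view: the hoop runs along image vertical, and the tab's lowest end is at full-image (323,250). I'll compare this with projected tab corners.

```bash
python3 -c "
from h import *
ci=camera_info('wrist');im=cv2.imread('pics/w2.png')
for z in(.148,.188):
  for x in(.604,.628): print(z,x,proj(ci,[x,.184,z]))
print('rim',[proj(ci,[.615+a,.184,.06]) for a in(-.038,.038)],[proj(ci,[.615,.184+a,.06]) for a in(-.038,.038)])
g=im.astype(int); m=((g.max(2)-g.min(2))<25)
for v in range(150,262,6):
  r=np.where(m[v,270:372])[0]+270; print(v,r.min() if len(r) else 0,r.max() if len(r) else 0,len(r))
print(onz(ci,323.5,250,.188))
cv2.imwrite('pics/z3.png',cv2.resize(im[145:265,270:375],(700,800),interpolation=cv2.INTER_CUBIC)[:600+200])
s=cv2.imread('pics/scene1.png');A=cv2.resize(im[145:265,265:385],(400,400),interpolation=cv2.INTER_CUBIC);B=cv2.resize(s[250:340,270:360],(400,400),interpolation=cv2.INTER_CUBIC)
cv2.imwrite('pics/z3.png',np.hstack([A,B]))
"
```

```text
0.148 0.604 [321.62364392 200.71655283]
0.148 0.628 [321.79663324 226.36030194]
0.188 0.604 [321.04380033 211.46585301]
0.188 0.628 [321.25115978 239.96672571]
rim [array([322.39096955, 159.271107  ]), array([322.78604948, 225.92893979])] [array([288.86999675, 193.60711784]), array([356.33486733, 193.39964081])]
150 0 0 0
156 318 322 4
162 314 330 17
168 303 341 39
174 296 348 53
180 293 351 59
186 290 353 64
192 270 354 72
198 270 354 78
204 270 353 81
210 270 350 81
216 270 346 77
222 280 338 54
228 288 326 20
234 315 326 12
240 318 326 9
246 320 327 8
252 0 0 0
258 0 0 0
[0.63672974 0.1857975  0.188     ]
```

View pics/z3.png

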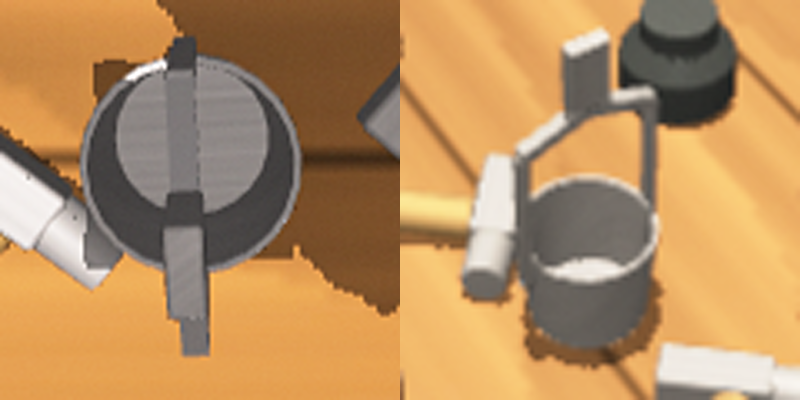

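The crop shows the tab's top face centred at full-image (320.5,227), matching the prediction. The hoop ends are near (319,158) and (324,250).

```bash
python3 -c "
from h import *
ci=camera_info('wrist')
a=onz(ci,319,157.6,.132);b=onz(ci,324.1,250.6,.132);d=b-a;print(a,b,np.linalg.norm(d),np.degrees(np.arctan2(d[1],d[0])))
a=onz(ci,320,213.4,.188);b=onz(ci,321.3,240.4,.188);d=b-a;print((a+b)/2,np.linalg.norm(d),np.degrees(np.arctan2(d[1],d[0])))
go([.616,.184,.157],np.radians(92.7))
"
```

```text
[0.56754086 0.18166995 0.132     ] [0.65741111 0.18589219 0.132     ] 0.08996937244905867 2.689864609084508
[0.61698216 0.18359491 0.188     ] 0.02280053695903364 2.224636321088576
t 8.75 pos [0.6156 0.1886 0.3239] jaw deg 89.81 F [ 0.86 -0.08 -0.98] w 0.0431
rot [0.08 0.08 2.89]
d [   0.4   -4.6 -166.9]
```

Request:
arm_command([
  {"translation":[1,-4.5,-40],"delta_rot":[0,0,2.8]},
  {"translation":[0,0,-40],"delta_rot":[0,0,0]},
  {"translation":[0,0,-40],"delta_rot":[0,0,0]},
  {"translation":[0,0,0],"delta_rot":[0,0,0]},
])

```text
t: 9.15
ee_pos: [0.6171, 0.1793, 0.2036]
tcp_rot: [-1.575, -0.031, 0.019]
force: [-0.5, -0.0, -0.8]
grip_width: 0.0434
```

```bash
python3 -c "
from h import *
go([.617,.184,.157],np.radians(92.6))
"
```

```text
t 9.15 pos [0.6171 0.1793 0.2036] jaw deg 91.83 F [-0.51 -0.   -0.76] w 0.0434
rot [0.26 0.45 0.77]
d [ -0.1   4.7 -46.6]
```

Request:
arm_command([
  {"translation":[0,4.5,-15],"delta_rot":[0.3,0.4,0.8]},
  {"translation":[0,0,-30],"delta_rot":[0,0,0]},
  {"translation":[0,0,0],"delta_rot":[0,0,0]},
])

```text
t: 9.45
ee_pos: [0.6198, 0.1837, 0.1619]
tcp_rot: [-1.568, -0.038, 0.027]
force: [-0.1, -0.2, -1.0]
grip_width: 0.0437
```

```bash
python3 -c "
from h import *
go([.617,.184,.157],np.radians(92.6))
"
```

```text
t 9.45 pos [0.6198 0.1837 0.1619] jaw deg 92.37 F [-0.06 -0.16 -1.  ] w 0.0437
rot [-0.13  0.41  0.23]
d [-2.8  0.3 -4.9]
```

Request:
arm_command([
  {"translation":[-2,0,-3],"delta_rot":[0,0.4,0.2]},
  {"translation":[0,0,0],"delta_rot":[0,0,0]},
  {"translation":[0,0,0],"delta_rot":[0,0,0]},
  {"translation":[0,0,0],"delta_rot":[0,0,0]},
  {"translation":[0,0,0],"delta_rot":[0,0,0]},
  {"translation":[0,0,0],"delta_rot":[0,0,0]},
  {"translation":[0,0,0],"delta_rot":[0,0,0]},
], hand=-1, force=30)

```text
t: 10.15
ee_pos: [0.621, 0.1857, 0.1663]
tcp_rot: [-1.565, -0.042, 0.027]
force: [-0.3, -0.5, -0.7]
grip_width: 0.0097
```

```bash
python3 -c "
from h import *
go([.617,.184,.157],np.radians(92.6))
"
```

```text
t 10.15 pos [0.621  0.1857 0.1663] jaw deg 92.52 F [-0.26 -0.53 -0.72] w 0.0097
rot [-0.33  0.56  0.08]
d [-4.  -1.7 -9.3]
```

Request:
arm_command([
  {"translation":[0,0,0],"delta_rot":[0,0,0]},
  {"translation":[-2,0,-6],"delta_rot":[0,0.3,0]},
  {"translation":[-1,0,-6],"delta_rot":[0,0,0]},
], hand=-0.55)

```text
t: 10.45
ee_pos: [0.6186, 0.1862, 0.1548]
tcp_rot: [-1.564, -0.039, 0.029]
force: [0.1, -0.5, -0.4]
grip_width: 0.0185
```

Request:
arm_command([
  {"translation":[0,0,-1],"delta_rot":[0,0,0]},
  {"translation":[0,0,-1],"delta_rot":[0,0,0]},
  {"translation":[0,0,-1],"delta_rot":[0,0,0]},
  {"translation":[0,0,-1],"delta_rot":[0,0,0]},
], hand=-1, force=40)

```text
t: 10.85
ee_pos: [0.6181, 0.1859, 0.1513]
tcp_rot: [-1.566, -0.038, 0.03]
force: [-2.2, -1.2, 6.2]
grip_width: 0.0098
```

```bash
python3 -c "
from h import *
go([.617,.184,.157],np.radians(92.6))
"
```

```text
t 10.85 pos [0.6181 0.1859 0.1513] jaw deg 92.5 F [-2.16 -1.15  6.24] w 0.0098
rot [-0.28  0.29  0.1 ]
d [-1.1 -1.9  5.7]
```

Request:
arm_command([
  {"translation":[0,0,10],"delta_rot":[0,0,0]},
  {"translation":[0,0,20],"delta_rot":[0,0,0]},
  {"translation":[0,0,40],"delta_rot":[0,0,0]},
  {"translation":[0,0,40],"delta_rot":[0,0,0]},
  {"translation":[0,0,5],"delta_rot":[0,0,0]},
  {"translation":[0,0,0],"delta_rot":[0,0,0]},
])

```text
t: 11.45
ee_pos: [0.6152, 0.1843, 0.2678]
tcp_rot: [-1.568, -0.033, 0.036]
force: [-0.9, 0.7, -4.2]
grip_width: 0.0099
```

```bash
python3 -c "
from h import *
go([.455,.03,.263],np.radians(102))
ct,it=save('top','top3.png');cs,im=save('scene','scene3.png')
A=cv2.resize(it[220:300,430:540],(440,320),interpolation=cv2.INTER_CUBIC)
A=cv2.resize(it[225:300,440:540],(800,600),interpolation=cv2.INTER_CUBIC)
B=cv2.resize(im[140:200,230:330],(800,480),interpolation=cv2.INTER_CUBIC)
cv2.imwrite('pics/z4.png',np.vstack([cv2.resize(A,(400,300)),cv2.resize(B,(400,240))])[:,:,::-1])
"
```

```text
t 11.45 pos [0.6152 0.1843 0.2678] jaw deg 92.55 F [-0.92  0.74 -4.15] w 0.0099
rot [-0.15 -0.13  9.45]
d [-160.2 -154.3   -4.8]
```

View pics/z4.png

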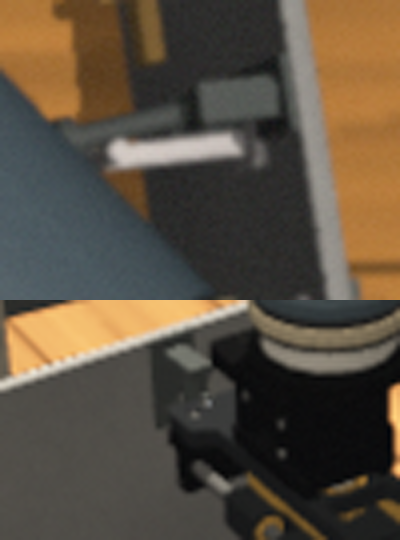

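Top crop: the arm's centre line runs from about full-image (482.5,254.5) to (467.5,257), alongside the white pin bracket. The gripper hides it in the scene view.

```bash
python3 -c "
from h import *
ct=camera_info('top')
a=onz(ct,482.5,254.5,.203);b=onz(ct,467.5,257,.203);d=b-a;print(a,b,np.linalg.norm(d),np.degrees(np.arctan2(d[1],d[0])))
P=np.array([.4706,-.0761])
for th in (99,102,104):
  n=np.array([np.cos(np.radians(th)),np.sin(np.radians(th))]); H=P-.125*n; print(th,'H',H,'line at a.y', H+n*((a[1]-H[1])/n[1]),H+n*((b[1]-H[1])/n[1]))
"
```

```text
[ 0.49303309 -0.1872563   0.203     ] [ 0.48861887 -0.15933627  0.203     ] 0.02826682704913695 98.98422276062855
99 H [ 0.49015431 -0.19956104] line at a.y [ 0.48820543 -0.1872563 ] [ 0.48378333 -0.15933627]
102 H [ 0.49658896 -0.19836845] line at a.y [ 0.494227  -0.1872563] [ 0.48829241 -0.15933627]
104 H [ 0.50084024 -0.19738697] line at a.y [ 0.49831438 -0.1872563 ] [ 0.49135313 -0.15933627]
```

Request:
arm_command([
  {"translation":[-16,-16,0],"delta_rot":[0,0,0.9]},
  {"translation":[-27,-26,0],"delta_rot":[0,0,1.7]},
  {"translation":[-27,-26,0],"delta_rot":[0,0,1.7]},
  {"translation":[-27,-26,0],"delta_rot":[0,0,1.7]},
  {"translation":[-27,-26,0],"delta_rot":[0,0,1.7]},
  {"translation":[-20,-20,-3],"delta_rot":[0,0,1.7]},
  {"translation":[-10,-10,0],"delta_rot":[0,0,0]},
  {"translation":[0,0,0],"delta_rot":[0,0,0]},
])

```text
t: 12.35
ee_pos: [0.4455, 0.0264, 0.2469]
tcp_rot: [-1.561, -0.142, 0.196]
force: [0.1, -0.9, -3.3]
grip_width: 0.0096
```

```bash
python3 -c "
from h import *
go([.455,-.003,.263],np.radians(102))
"
```

```text
t 12.35 pos [0.4455 0.0264 0.2469] jaw deg 102.35 F [ 0.06 -0.92 -3.31] w 0.0096
rot [ 0.04 -1.96 -0.35]
d [  9.5 -29.4  16.1]
```

Request:
arm_command([
  {"translation":[5,0,16],"delta_rot":[0,-1.9,-0.3]},
  {"translation":[4,-10,2],"delta_rot":[0,0,0]},
  {"translation":[0,-18,0],"delta_rot":[0,0,0]},
  {"translation":[0,0,0],"delta_rot":[0,0,0]},
])

```text
t: 12.75
ee_pos: [0.4546, -0.0023, 0.2619]
tcp_rot: [-1.562, -0.162, 0.171]
force: [-0.8, -1.2, -3.1]
grip_width: 0.0097
```

```bash
python3 -c "
from h import *
go([.455,-.003,.263],np.radians(102))
save('scene','scene5.png');ci,im=save('scene','scene5b.png');c2,w=save('wrist','w5.png')
A=cv2.resize(im[100:280,200:360],(533,600));cv2.imwrite('pics/z5.png',np.hstack([A])[:,:,::-1])
"
```

```text
t 12.75 pos [ 0.4546 -0.0023  0.2619] jaw deg 102.16 F [-0.81 -1.16 -3.05] w 0.0097
rot [-0.1  -0.32 -0.16]
d [ 0.4 -0.7  1.1]
```

View pics/z5.png

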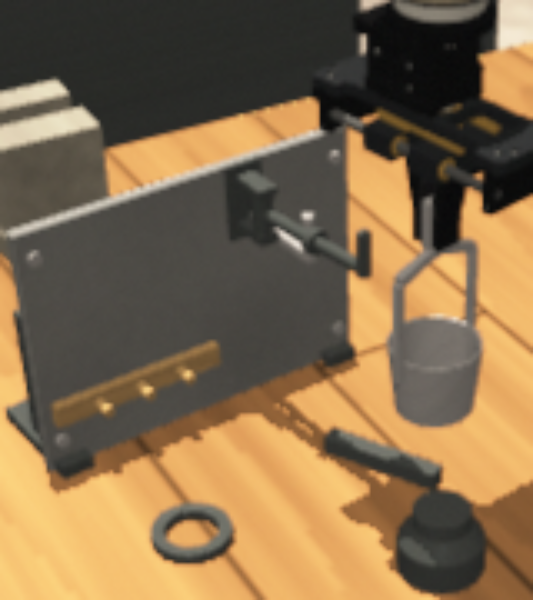

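The crop shows the pail held upright beyond the arm's end, with the post top at full-image (309,170) and the collar at (294.6,171). Next I check this against my model of the arm.

```bash
python3 -c "
from h import *
cs=camera_info('scene')
print('post top',proj(cs,[.4706,-.0761,.234]),onz(cs,309,170,.234))
n=np.array([np.cos(np.radians(102)),np.sin(np.radians(102))]);P=np.array([.4706,-.0761])
c=P-.059*n;print('collar',proj(cs,[*c,.2]),onz(cs,294.6,171.5,.2))
s=get_state()['ee_pos'];print('eye pred',proj(cs,[s[0],s[1],s[2]-.151+.148]))
print(P-.032*n)
"
```

```text
post top [308.97445641 170.02741852] [ 0.47047224 -0.07618753  0.234     ]
collar [294.44497914 172.7652975 ] [ 0.47926299 -0.13948786  0.2       ]
eye pred [330.29006032 173.09366863]
[ 0.47725317 -0.10740072]
```

Request:
arm_command([
  {"translation":[3.2,-12,0.5],"delta_rot":[0,-0.3,0]},
  {"translation":[3.3,-15,0.5],"delta_rot":[0,0,0]},
  {"translation":[3.3,-15,0],"delta_rot":[0,0,0]},
  {"translation":[3.3,-15,0],"delta_rot":[0,0,0]},
  {"translation":[0,0,0],"delta_rot":[0,0,0]},
])

```text
t: 13.4
ee_pos: [0.4687, -0.0607, 0.2627]
tcp_rot: [-1.56, -0.171, 0.171]
force: [-0.0, -0.9, -2.1]
grip_width: 0.0097
```

```bash
python3 -c "
from h import *
go([.4773,-.1074,.263],np.radians(102))
"
```

```text
t 13.4 pos [ 0.4687 -0.0607  0.2627] jaw deg 102.5 F [-0.03 -0.91 -2.1 ] w 0.0097
rot [-0.23 -0.01 -0.5 ]
d [  8.6 -46.7   0.3]
```

Request:
arm_command([
  {"translation":[2.5,-12,0],"delta_rot":[-0.2,0,-0.4]},
  {"translation":[2.5,-15,0],"delta_rot":[0,0,0]},
  {"translation":[2.5,-13,0],"delta_rot":[0,0,0]},
  {"translation":[0.5,-3,0],"delta_rot":[0,0,0]},
  {"translation":[0,0,0],"delta_rot":[0,0,0]},
])

```text
t: 13.9
ee_pos: [0.4772, -0.1083, 0.2625]
tcp_rot: [-1.564, -0.163, 0.164]
force: [0.2, -0.4, -2.7]
grip_width: 0.0096
```

```bash
python3 -c "
from h import *
go([.4773,-.1074,.217],np.radians(102))
"
```

```text
t 13.9 pos [ 0.4772 -0.1083  0.2625] jaw deg 101.96 F [ 0.15 -0.43 -2.68] w 0.0096
rot [-0.06 -0.04  0.04]
d [  0.1   0.9 -45.5]
```

Right over the slot. Lower.

Request:
arm_command([
  {"translation":[0,0,-10],"delta_rot":[0,0,0]},
  {"translation":[0,0,-12],"delta_rot":[0,0,0]},
  {"translation":[0,0,-10],"delta_rot":[0,0,0]},
  {"translation":[0,0,-6],"delta_rot":[0,0,0]},
])

```text
t: 14.3
ee_pos: [0.477, -0.1066, 0.2216]
tcp_rot: [-1.563, -0.166, 0.166]
force: [-0.0, -0.2, -2.4]
grip_width: 0.0096
```

Request:
arm_command([
  {"translation":[0,0,-3],"delta_rot":[0,0,0]},
])

```text
t: 14.4
ee_pos: [0.4764, -0.1061, 0.2175]
tcp_rot: [-1.562, -0.165, 0.168]
force: [-1.7, -0.4, 6.0]
grip_width: 0.0094
```

Request:
arm_command([
  {"translation":[0.6,-2.5,0.3],"delta_rot":[0,0,0]},
  {"translation":[0.7,-3,0],"delta_rot":[0,0,0]},
  {"translation":[0.7,-3,0],"delta_rot":[0,0,0]},
])

```text
t: 14.7
ee_pos: [0.479, -0.1141, 0.2179]
tcp_rot: [-1.562, -0.167, 0.169]
force: [-0.3, 0.3, -3.3]
grip_width: 0.0095
```

```bash
cat >> h.py <<'E'
def along():
    n=np.array([np.cos(np.radians(102)),np.sin(np.radians(102))]);l=np.array([n[1],-n[0]]);P=np.array([.4706,-.0761]);s=get_state();d=s['ee_pos'][:2]-P
    print('armx',(125+1000*d@n).round(1),'lat',(1000*d@l).round(1),'Fa',(s['force'][:2]@n).round(2),'Fl',(s['force'][:2]@l).round(2),'Fz',s['force'][2].round(2),'tau',s['wrist_torque'].round(2))
E
python3 -c "
from h import *
go([.4773,-.1074,.217],np.radians(102));along()
"
```

```text
t 14.7 pos [ 0.479  -0.1141  0.2179] jaw deg 102.27 F [-0.26  0.32 -3.26] w 0.0095
rot [-0.13 -0.07 -0.27]
d [-1.7  6.7 -0.9]
armx 86.0 lat 0.3 Fa 0.37 Fl -0.19 Fz -3.26 tau [ 0.1  -0.08  0.01]
```

Request:
arm_command([
  {"translation":[0.6,-3,-0.5],"delta_rot":[0,0,-0.2]},
  {"translation":[0.6,-3,-0.2],"delta_rot":[0,0,0]},
])

```text
t: 14.9
ee_pos: [0.4806, -0.121, 0.2175]
tcp_rot: [-1.563, -0.164, 0.165]
force: [-0.3, 0.7, -2.6]
grip_width: 0.01
```

Request:
arm_command([
  {"translation":[0.4,-2,-0.1],"delta_rot":[0,0,0]},
])

```text
t: 15.0
ee_pos: [0.4812, -0.1235, 0.2176]
tcp_rot: [-1.563, -0.164, 0.164]
force: [-0.3, 0.2, -2.6]
grip_width: 0.0095
```

```bash
python3 -c "
from h import *
go([.4773,-.1074,.217],np.radians(102));along()
"
```

```text
t 15.0 pos [ 0.4812 -0.1235  0.2176] jaw deg 101.98 F [-0.29  0.16 -2.61] w 0.0095
rot [-0.11 -0.    0.02]
d [-3.9 16.1 -0.6]
armx 76.5 lat 0.5 Fa 0.22 Fl -0.25 Fz -2.61 tau [ 0.19 -0.09  0.  ]
```

Request:
arm_command([
  {"translation":[0.2,-0.8,-0.9],"delta_rot":[0,0,0]},
])

```text
t: 15.1
ee_pos: [0.4815, -0.1241, 0.2173]
tcp_rot: [-1.562, -0.164, 0.164]
force: [-3.1, 4.0, 6.1]
grip_width: 0.0098
```

Request:
arm_command([
  {"translation":[0.2,-1,0],"delta_rot":[0,0,0]},
])

```text
t: 15.2
ee_pos: [0.4817, -0.1247, 0.2175]
tcp_rot: [-1.562, -0.164, 0.164]
force: [-1.0, 0.5, -1.7]
grip_width: 0.0097
```

Request:
arm_command([
  {"translation":[0.2,-1,0],"delta_rot":[0,0,0]},
])

```text
t: 15.3
ee_pos: [0.4819, -0.1258, 0.2175]
tcp_rot: [-1.562, -0.164, 0.164]
force: [-0.6, 0.2, -2.4]
grip_width: 0.0099
```

Request:
arm_command([
  {"translation":[0.2,-1,-0.3],"delta_rot":[0,0,0]},
])

```text
t: 15.4
ee_pos: [0.4821, -0.1264, 0.2174]
tcp_rot: [-1.562, -0.164, 0.164]
force: [-1.0, 2.6, 2.6]
grip_width: 0.0095
```

Request:
arm_command([
  {"translation":[0.2,-1,-0.2],"delta_rot":[0,0,0]},
])

```text
t: 15.5
ee_pos: [0.4823, -0.1269, 0.2174]
tcp_rot: [-1.561, -0.165, 0.165]
force: [-2.1, 2.0, 3.3]
grip_width: 0.0098
```

Request:
arm_command([
  {"translation":[0.2,-1,-0.2],"delta_rot":[0,0,0]},
])

```text
t: 15.6
ee_pos: [0.4824, -0.1274, 0.2174]
tcp_rot: [-1.56, -0.165, 0.165]
force: [-1.6, 2.4, 2.6]
grip_width: 0.01
```

Request:
arm_command([
  {"translation":[0.2,-1,0],"delta_rot":[0,0,0]},
])

```text
t: 15.7
ee_pos: [0.4827, -0.1283, 0.2175]
tcp_rot: [-1.56, -0.165, 0.165]
force: [-1.6, 2.0, 0.8]
grip_width: 0.0098
```

Request:
arm_command([
  {"translation":[0.2,-1,0],"delta_rot":[0,0,0]},
])

```text
t: 15.8
ee_pos: [0.4828, -0.1294, 0.2174]
tcp_rot: [-1.56, -0.165, 0.165]
force: [-1.9, 2.2, 0.9]
grip_width: 0.0098
```

```bash
python3 -c "
from h import *
go([.4773,-.1074,.217],np.radians(102));along()
"
```

```text
t 15.8 pos [ 0.4828 -0.1294  0.2174] jaw deg 102.06 F [-1.94  2.22  0.89] w 0.0098
rot [-0.22 -0.04 -0.06]
d [-5.5 22.  -0.4]
armx 70.3 lat 0.9 Fa 2.58 Fl -1.44 Fz 0.89 tau [0.53 0.28 0.  ]
```

Request:
arm_command([
  {"translation":[0.2,-1,0],"delta_rot":[0,0,0]},
])

```text
t: 15.9
ee_pos: [0.4829, -0.1298, 0.2174]
tcp_rot: [-1.559, -0.165, 0.166]
force: [-2.3, 3.6, 2.6]
grip_width: 0.0097
```

Request:
arm_command([
  {"translation":[0.2,-1,0],"delta_rot":[0,0,0]},
])

```text
t: 16.0
ee_pos: [0.4829, -0.1298, 0.2174]
tcp_rot: [-1.558, -0.165, 0.167]
force: [-1.7, 5.4, 2.7]
grip_width: 0.0099
```

```bash
python3 -c "
from h import *
go([.4773,-.1074,.217],np.radians(102));along()
cs,im=save('scene','scene6.png');cw,w=save('wrist','w6.png');ct,t=save('top','top6.png')
A=cv2.resize(im[120:230,230:330],(500,550),interpolation=cv2.INTER_CUBIC)
B=cv2.resize(w,(300,225));C=cv2.resize(t[210:310,440:540],(300,300));
c=np.zeros((550,800,3),np.uint8);c[:,:500]=A;c[:225,500:]=B;c[240:540,500:]=C
cv2.imwrite('pics/z6.png',c[:,:,::-1])
"
```

```text
t 16.0 pos [ 0.4829 -0.1298  0.2174] jaw deg 102.1 F [-1.65  5.37  2.71] w 0.0099
rot [-0.38 -0.1  -0.1 ]
d [-5.6 22.4 -0.4]
armx 69.9 lat 0.9 Fa 5.6 Fl -0.5 Fz 2.71 tau [1.4  0.46 0.05]
```

View pics/z6.png

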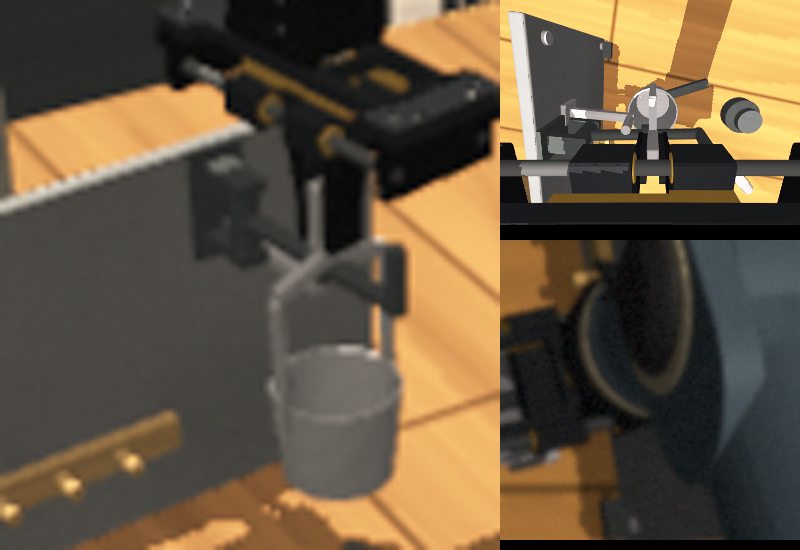

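Scene crop: the hoop's peak sits on the arm with the post outside it. The pail has stopped and force is rising, so it is against the collar. Now I press a little more.

Request:
arm_command([
  {"translation":[0.3,-1.3,0],"delta_rot":[-0.3,0,0]},
])

```text
t: 16.25
ee_pos: [0.483, -0.1298, 0.2174]
tcp_rot: [-1.561, -0.165, 0.168]
force: [-3.4, 6.6, 3.8]
grip_width: 0.0097
```

Request:
arm_command([
  {"translation":[0.3,-1.3,0],"delta_rot":[-0.2,0,0]},
])

```text
t: 16.35
ee_pos: [0.483, -0.1297, 0.2174]
tcp_rot: [-1.563, -0.164, 0.17]
force: [-3.0, 4.8, 4.0]
grip_width: 0.0096
```

```bash
python3 -c "
from h import *
go([.4773,-.1074,.217],np.radians(102));along()
"
```

```text
t 16.35 pos [ 0.483  -0.1297  0.2174] jaw deg 102.2 F [-3.02  4.76  4.  ] w 0.0096
rot [-0.07 -0.21 -0.2 ]
d [-5.7 22.3 -0.4]
armx 70.0 lat 1.0 Fa 5.29 Fl -1.96 Fz 4.0 tau [ 1.33  0.62 -0.01]
```

Request:
arm_command([
  {"translation":[-0.2,-2.2,0.2],"delta_rot":[0,0,0]},
])

```text
t: 16.45
ee_pos: [0.4829, -0.1298, 0.2175]
tcp_rot: [-1.56, -0.166, 0.171]
force: [-0.1, 7.0, -0.6]
grip_width: 0.0096
```

Request:
arm_command([
  {"translation":[-0.1,-2.4,0],"delta_rot":[0,0,0]},
])

```text
t: 16.55
ee_pos: [0.4829, -0.1299, 0.2174]
tcp_rot: [-1.556, -0.167, 0.171]
force: [-1.8, 6.7, 2.8]
grip_width: 0.0095
```

```bash
python3 -c "
from h import *
go([.4773,-.1074,.217],np.radians(102));along()
"
```

```text
t 16.55 pos [ 0.4829 -0.1299  0.2174] jaw deg 102.37 F [-1.79  6.7   2.83] w 0.0095
rot [-0.43 -0.19 -0.37]
d [-5.6 22.5 -0.4]
armx 69.8 lat 0.9 Fa 6.93 Fl -0.36 Fz 2.83 tau [1.82 0.28 0.03]
```

Request:
arm_command([
  {"translation":[-0.1,-3.4,0],"delta_rot":[0,0,0]},
])

```text
t: 16.65
ee_pos: [0.4829, -0.13, 0.2174]
tcp_rot: [-1.552, -0.169, 0.172]
force: [-2.4, 9.4, 2.6]
grip_width: 0.0097
```

Request:
arm_command([
  {"translation":[-0.1,-3.6,0],"delta_rot":[0,0,0]},
])

```text
t: 16.75
ee_pos: [0.4829, -0.13, 0.2175]
tcp_rot: [-1.546, -0.171, 0.174]
force: [-1.2, 9.8, 3.2]
grip_width: 0.0095
```

```bash
python3 -c "
from h import *
go([.4773,-.1074,.217],np.radians(102));along()
"
```

```text
t 16.75 pos [ 0.4829 -0.13    0.2175] jaw deg 102.61 F [-1.17  9.78  3.24] w 0.0095
rot [-0.99 -0.21 -0.61]
d [-5.6 22.6 -0.5]
armx 69.7 lat 0.8 Fa 9.81 Fl 0.89 Fz 3.24 tau [2.4  0.4  0.03]
```

Request:
arm_command([
  {"translation":[0,-1.5,0],"delta_rot":[0,0,0]},
  {"translation":[0,0,0],"delta_rot":[0,0,0]},
  {"translation":[0,0,0],"delta_rot":[0,0,0]},
], hand=-0.5, force=20)

```text
t: 17.05
ee_pos: [0.4841, -0.1333, 0.2174]
tcp_rot: [-1.549, -0.173, 0.172]
force: [0.0, 0.7, -0.0]
grip_width: 0.0201
```

```bash
python3 -c "
from h import *
go([.4829,-.130,.23],np.radians(102));along()
cs,im=save('scene','scene7.png');
A=cv2.resize(im[120:230,230:330],(500,550),interpolation=cv2.INTER_CUBIC)
cv2.imwrite('pics/z7.png',A[:,:,::-1])
"
```

```text
t 17.05 pos [ 0.4841 -0.1333  0.2174] jaw deg 102.63 F [ 0.    0.67 -0.04] w 0.0201
rot [-0.84 -0.03 -0.63]
d [-1.2  3.3 12.6]
armx 66.3 lat 1.3 Fa 0.65 Fl 0.14 Fz -0.04 tau [ 0.22 -0.03  0.02]
```

Request:
arm_command([
  {"translation":[-0.7,3.3,0],"delta_rot":[-0.8,0,0]},
  {"translation":[0,0,0],"delta_rot":[0,0,0]},
])

```text
t: 17.3
ee_pos: [0.4835, -0.131, 0.2173]
tcp_rot: [-1.565, -0.171, 0.172]
force: [0.2, -0.2, 0.2]
grip_width: 0.0216
```

```bash
python3 -c "
from h import *
go([.4829,-.130,.23],np.radians(102));along()
"
```

```text
t 17.3 pos [ 0.4835 -0.131   0.2173] jaw deg 102.52 F [ 0.2  -0.17  0.19] w 0.0216
rot [ 0.08 -0.01 -0.52]
d [-0.6  1.  12.7]
armx 68.6 lat 1.2 Fa -0.21 Fl 0.16 Fz 0.19 tau [ 0.15 -0.15  0.03]
```

Request:
arm_command([
  {"translation":[-0.4,1.2,6],"delta_rot":[0,0,0]},
  {"translation":[0,0,12],"delta_rot":[0,0,0]},
  {"translation":[0,0,15],"delta_rot":[0,0,0]},
  {"translation":[0,0,20],"delta_rot":[0,0,0]},
])

```text
t: 17.7
ee_pos: [0.4815, -0.1296, 0.2718]
tcp_rot: [-1.564, -0.169, 0.176]
force: [-0.1, -0.3, -0.3]
grip_width: 0.0218
```

Free of the tab with no force. Lift clear and move away for a final look.

Request:
arm_command([
  {"translation":[0,0,30],"delta_rot":[0,0,0]},
  {"translation":[0,0,40],"delta_rot":[0,0,0]},
  {"translation":[10,45,0],"delta_rot":[0,0,0]},
  {"translation":[10,45,0],"delta_rot":[0,0,0]},
  {"translation":[10,45,0],"delta_rot":[0,0,0]},
  {"translation":[10,45,0],"delta_rot":[0,0,0]},
  {"translation":[10,45,0],"delta_rot":[0,0,0]},
  {"translation":[0,0,0],"delta_rot":[0,0,0]},
  {"translation":[0,0,0],"delta_rot":[0,0,0]},
])

```text
t: 18.6
ee_pos: [0.5341, 0.1023, 0.359]
tcp_rot: [-1.569, -0.178, 0.155]
force: [0.2, -0.7, -0.4]
grip_width: 0.0213
```

```bash
python3 -c "
from h import *
s=get_state();print(s['t'],s['ee_pos'],s['force'])
cs,im=save('scene','scene8.png');ct,t=save('top','top8.png')
A=cv2.resize(im[130:220,240:340],(500,450),interpolation=cv2.INTER_CUBIC)
C=cv2.resize(t[210:300,440:540],(300,270),interpolation=cv2.INTER_CUBIC)
c=np.zeros((450,800,3),np.uint8);c[:,:500]=A;c[:270,500:]=C;c[280:400,500:660]=cv2.resize(im,(160,120))
cv2.imwrite('pics/z8.png',c[:,:,::-1])
print('post',proj(cs,[.4706,-.0761,.234]))
"
```

```text
18.6 [0.53411485 0.10230171 0.35902814] [ 0.18807147 -0.67798487 -0.40218726]
post [308.97445641 170.02741852]
```

View pics/z8.png

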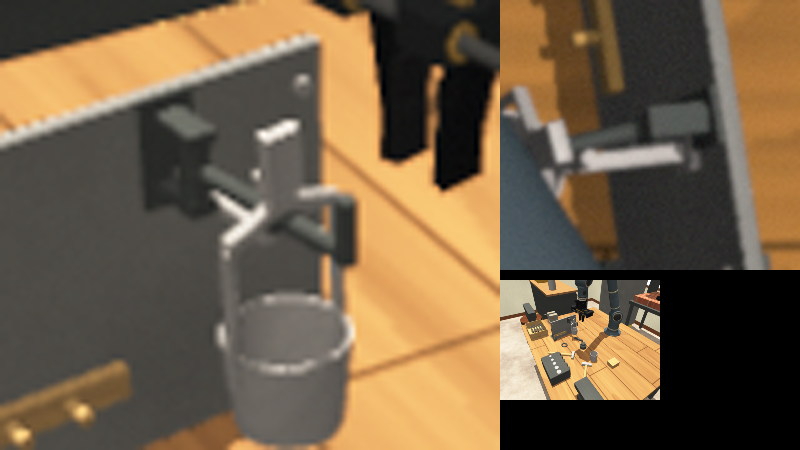

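The pail hangs upright at the collar. The post top is at full-image (308.8,169.6), as it was at the stop. A last check of the tab position and the bystanders, then I hand in.

```bash
python3 -c "
from h import *
cs=camera_info('scene')
print('tab top seen',onz(cs,295.6,155.8,.254),'last TCP .4829 -.130, nominal seat',np.array([.4706,-.0761])-.051*np.array([-.208,.978]))
a=cv2.imread('pics/scene1.png').astype(int);b=cv2.imread('pics/scene8.png').astype(int)
for n,(x,y,w,h) in dict(can=(358,282,36,48),wood=(425,308,58,48),ham2=(325,325,45,70),ham=(192,283,85,22),ring=(243,248,30,24)).items(): print(n,np.abs(a-b)[y:y+h,x:x+w].mean().round(1))
finish_job()"
```

```text
tab top seen [ 0.48102127 -0.12807924  0.254     ] last TCP .4829 -.130, nominal seat [ 0.481208 -0.125978]
can 12.9
wood 5.5
ham2 6.8
ham 5.8
ring 5.7
the job is handed in; nothing more can be done
```

The hook is out against its stop pin, the pail hangs on the arm with its hoop pressed against the collar, and the job is handed in at about 18.7 s.

- **Hook:** I pinched the post and swung it out until it stopped moving. It was pressed with about 10 N at the post, roughly 5 N more than the hinge's own drag. The final picture shows the post within half a pixel of where it was measured at the stop.
- **Pail:** I lifted it by its tab, passed the hoop over the arm's end and lowered it between the post and the collar. I then slid it in at about 2–3 N until it stopped, and pressed it with about 10 N, which is about 7 N more than sliding took. After release it hung straight and the gripper came away without touching it.
- **One small disagreement:** the pail stopped 2–4 mm further in than I calculated, by both the arm reading and the final picture. The halt and the rise in force show it was against the collar, and the calibration is only good to about 2 mm.
- **Other things on the table:** the hammers, ring and wood block changed little from the first scene picture. The can's region changed more, with a mean difference of 12.9 against about 6 for the rest. I put that down to the robot's shadow but did not look into it. I did not check the bolster and drift this way. I saw no sign of contact with anything else.

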